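# Stack the parts cups and hold the toolbox lid open

## Robot

A 6-joint arm with a two-finger parallel gripper is mounted at the origin on the work surface. World frame = base frame: x ahead of the robot, y to its left, z up, the work surface at z = 0. Lengths are in m, angles in degrees, forces in N, time in s.
With the tool pointing down it reaches from about 0.4 to 0.825 m from the base axis. Payload 7 kg.
Tool frame: the origin (TCP) lies at the centre of the arm's flange, where the gripper is bolted on; the fingertips stand 178 mm ahead of it and the grasp point (between the pads) lies 159 mm ahead of it (tip_reach is the distance from the TCP to the fingertips, in m); z points along the fingers, y is the line along which they close (so a half turn about z gives the same grasp; the last joint's range is limited). The gripper opens to 88 mm and grips with 3 to 60 N. Pads are 19 mm wide; open, the fingers measure 130 mm over their backs; the gripper's body (78 mm by 193 mm) begins 47 mm behind the grasp point.
Start: joints at [-52.993, 20.546, 0.682, 0, -70.136, -16.507], TCP at [0.236, -0.632, 0.405] pointing down, gripper open.
Joint ranges: [-176.03, 176.03], [-82.01, 121.73], [-58.28, 71.71], [-173.87, 95.51], [-174.79, -0.11], [-173.66, 173.66]. Speed limits (degrees/s): [136.94, 136.94, 172.46, 180, 180, 180].

## Interface

Orientations are given as [roll, pitch, yaw] about the fixed x, y, z axes, in that order (R = Rz(yaw) Ry(pitch) Rx(roll)).
In Python, from plant import * gives the robot as it stands.
- The arm moves only by the shell command python3 -m handwheel 'ROWS'. ROWS is JSON, a list of rows, each a list of 7 numbers: the opening, from -1 (shut) to 1 (fully open), then the shift along the tool's x, y, z as a fraction of full scale, then the turn, a rotation vector about the tool's x, y, z as a fraction of full scale. A call has 1 to 5 rows; each row shifts and turns the commanded pose from where the row before left it, along the tool's axes as they then stand; what a row does not reach is not made up. Full scale, the value 1, is 0.025 m for a shift and 6 degrees for a turn. A row lasts 1/8 s, in which the tool goes at most 62.5 mm and 10.7 degrees, less where a joint would pass 70% of its speed; a pose out of reach is approached as far as the arm can. A call with a number of a shift or a turn outside -1 to 1 is refused whole. A call with a gripper value outside its range is refused whole. The fingers move at their own pace and stop on an object; the grip force is fixed at half the most. Time passes only in rows, so rows that do not move let the fingers close. It gives the time, the measured TCP pose, the force, the opening and the grip force at its end, in the units of the state.
- get_obs(): the state, without advancing time (a new reading comes with each control period).
- snapshot(name): name is "scene" or "top" or "wrist"; returns a dict with "color" (384x512x3 uint8, red, green, blue), "fx", "fy", "cx", "cy" (pixels), "R" (3x3) and "t" (3): a world point X has camera coordinates R X + t; the wrist camera has in their place "tool_from_camera" (4x4, takes a point from camera to tool coordinates, whose origin is the TCP and whose axes are the flange's). Camera axes: x right, y down, z forward; pixel columns grow to the right and rows downward; lengths in m; the calibration is good to about 2 mm. A picture is of the moment at which its call begins: read the wrist's pose just before it. There is no depth.
- close_job(): hands the job in; it is judged then, once.
The state is a dict: "clock": time; "joint_pos": joint angles; "qvel": joint speeds; "tau": joint torques, N m; "tool_pos": TCP position; "orientation": TCP orientation; "force": force on the tool from outside, world axes, zero at the start; "moment": the same for the moment, N m; "opening": finger opening in m; "gripper_force": force on a finger pad.
Only numpy, scipy, OpenCV 4.12 (cv2) and the standard library are available. Lean on these libraries where they do the work, as an engineer would, in place of code of your own. Each camera call takes 0.05 s, during which the arm holds its last target. There are 200 camera calls.

## Task

Put the red and the blue parts cup into the black cup, in either order, so that all three sit fully nested in one upright stack where the black cup stands now, and let go of them. Then take the green toolbox's lid by its orange ball knob, raise it to 60 degrees and hold it still there with the gripper so that I can pack the stack away: it falls shut if released, so do not let it drop, and finish while still holding it. Leave the other things on the bench where they are.

Things in the scene. Friction and masses are not known exactly. Their poses are not given: they have to be found in the camera images.
- cup_black: the black tapered open parts cup, starts upright: 66 mm tall, 38 mm across the foot, 66 mm across the rim, wall 2.5 mm, about 120 g. Thick foot: inner floor 25 mm above the underside, so a nested cup stands 25 mm higher, with 3 mm play. Origin: centre of underside, z up. The stack is built in this cup and it stays where it stands.
- cup_red: the red tapered open parts cup, starts upright: 66 mm tall, 38 mm across the foot, 66 mm across the rim, wall 2.5 mm, about 120 g. Thick foot: inner floor 25 mm above the underside, so a nested cup stands 25 mm higher, with 3 mm play. Origin: centre of underside, z up.
- cup_blue: the blue tapered open parts cup, starts upright: 66 mm tall, 38 mm across the foot, 66 mm across the rim, wall 2.5 mm, about 120 g. Thick foot: inner floor 25 mm above the underside, so a nested cup stands 25 mm higher, with 3 mm play. Origin: centre of underside, z up.
- toolbox: green steel toolbox with its lid, fixed: 180 mm deep (its x), 220 mm wide (its y), 85 mm tall; a flat 6 mm lid of the same outline lies on top. Origin: centre of underside; z up. Its front (latches, knob) faces its -x, roughly towards the robot; the lid's hinge runs along the top edge of its +x side.
- lid (a joint): opening angle of the toolbox lid in rad: 0 = shut (as it starts), 1.047 = 60 degrees, at most 1.9. It swings freely up and away from its front and falls shut by its own weight (about 0.35 kg; some 2 N at the knob) from any angle below about 1.5.
- lid_hinge (a point): middle of the lid's hinge line, 90 mm behind the toolbox's centre (its +x) and 85.5 mm above its underside. Its axes are the lid's: y is the hinge line (toolbox y), x runs along the lid from knob to hinge.
- lid_knob (a point): centre of the orange ball knob, 28 mm in diameter, on a 9 mm steel stem, 35 mm beyond the middle of the lid's front edge. In the lid's frame: 215 mm from the hinge (-x), 3 mm above it (z). Shut, it is 88.5 mm above the bench, free beneath. Pinched on its sides (along the hinge line) from above it rolls between the fingers as the lid turns.
- spool: white solder spool, 56 mm across, 30 mm tall, among the cups. A bystander: leave it where it lies. Origin: centre of its underside.
- wrench: small spanner lying flat, 180 mm long, about 10 to 20 mm tall. A bystander: leave it where it lies. Origin: centre of its underside.
- dish: clear round dish with small brass parts fixed in it, 94 mm across, 18 mm tall. A bystander: leave it where it lies. Origin: centre of its underside.
- bitbox: white box with brass discs, 35 x 75 x 18 mm. A bystander: leave it where it lies. Origin: centre of its underside.
- screwdriver: black screwdriver, 200 mm long, 26 mm tall. A bystander: leave it where it lies. Origin: centre of its underside.
- tube: white paste tube, 30 x 92 x 18 mm. A bystander: leave it where it lies. Origin: centre of its underside.
Mind the look-alikes: they are no part of the job. There is more than one size of the cup_red; the one meant has the size given above.

How it is judged:
By the outcome, as a careful person would: the job done as asked, in the order asked, and still so for the second after the job is handed in, while the arm keeps its last pose, push and grip.
It also fails if it takes over 64 s, if anything falls off the work surface, if the arm or the gripper's body presses on something with over 40 N, if the wrist force passes 120 N, or if a joint passes its speed limit or range.

## Working session

There is one attempt and no reset: what is moved stays moved. The work goes in short steps, Python scripts to look and compute and a shell command to move; the robot and the scene stay as the last step left them, time stands still between calls to the robot, and variables do not carry over. Pictures are saved under pics/ and viewed, at most 11 in all, crops included, and the job is handed in when it is done.

```bash
ls; mkdir -p pics; cat > h.py <<'E'
from plant import *
import numpy as np, cv2
from scipy.spatial.transform import Rotation as Rn
def ray(s,u,v):
    d=np.array([(u-s["cx"])/s["fx"],(v-s["cy"])/s["fy"],1.])
    if "R" in s:
        R=np.array(s["R"]);t=np.array(s["t"]);return -R.T@t,R.T@d
    o=s["obs"];T=np.array(s["tool_from_camera"]);Rt=Rn.from_euler('xyz',o["orientation"],degrees=True).as_matrix()
    return Rt@T[:3,3]+o["tool_pos"],Rt@T[:3,:3]@d
def at(s,u,v,z):
    c,d=ray(s,u,v);return c+d*(z-c[2])/d[2]
def proj(s,X):
    p=np.array(s["R"])@X+s["t"];return s["fx"]*p[0]/p[2]+s["cx"],s["fy"]*p[1]/p[2]+s["cy"]
def shot(n,f):
    import pickle
    o=get_obs();s=snapshot(n);s["obs"]=o
    cv2.imwrite(f"pics/{f}.png",s["color"][:,:,::-1]);pickle.dump(s,open(f"{f}.pkl","wb"));return s
def load(f):
    import pickle;return pickle.load(open(f"{f}.pkl","rb"))
def delta(p):
    # world vector in tool axes, in units of full scale (25mm)
    o=get_obs();Rt=Rn.from_euler('xyz',o["orientation"],degrees=True).as_matrix()
    return Rt.T@(np.array(p)-o["tool_pos"])/0.025
E
python3 - <<'E'
from h import *
print(get_obs())
for n in("scene","top"):
    s=shot(n,n);print(n,-np.array(s["R"]).T@s["t"],s["fx"])
a=load("top")["color"]
cv2.imwrite("pics/top2.png",cv2.resize(a,(800,600))[:,:,::-1])
b=load("scene")["color"]
cv2.imwrite("pics/scene2.png",cv2.resize(b,(800,600))[:,:,::-1])
E
```

```text
pics
{'clock': 0.0, 'joint_pos': array([-5.29936626e+01,  2.05903742e+01,  6.34483531e-01, -1.88062749e-02,
       -7.01353000e+01, -1.65079754e+01]), 'qvel': array([ 0.09533195,  0.00185328, -0.00079317, -0.01691544, -0.02997362,
       -0.008731  ]), 'tau': array([ 5.94085723e-04, -5.82719815e+01,  2.93070334e+01,  6.99805006e+00,
        6.90027126e-03, -1.55395710e-04]), 'tool_pos': array([ 0.23631348, -0.63207966,  0.40374395]), 'orientation': array([ 1.79907544e+02, -8.96356773e-03, -1.59508035e+02]), 'force': array([-0.08304908,  0.41516859, -0.23472361]), 'moment': array([ 0.03055083, -0.05859865, -0.03978115]), 'gripper_force': 0.0, 'opening': 0.08761086716412458}
scene [0.94052232 0.35342446 0.91126862] 378.5465277383712
top [0.47991827 0.02794755 1.11874997] 400.679725975072
```

View pics/top2.png

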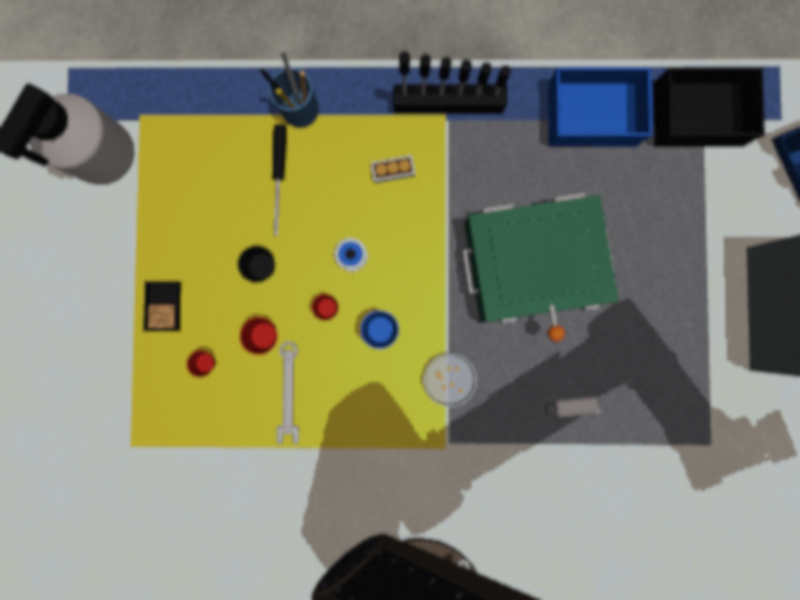

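View pics/scene2.png

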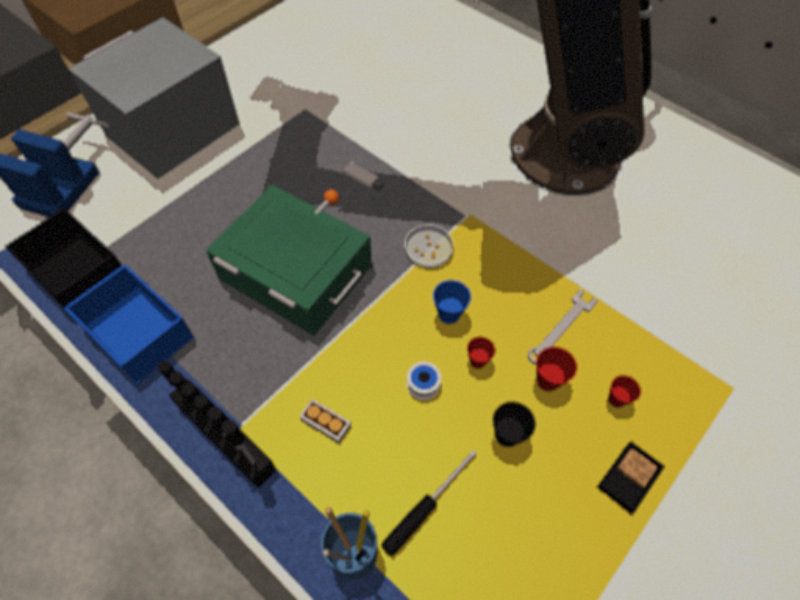

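The top view shows the possible red cups (800x600 px): (259,335) large, (325,307) small and (201,363) small. The black cup is at (257,264), with a black/tan tray at (163,306) as its look-alike. Blue is the cup at (380,329), and the spool at (350,254) also has a blue top. The knob is at (557,334). I'll measure rim sizes and check with one crop.

```bash
python3 - <<'E'
from h import *
s=load("top");hsv=cv2.cvtColor(s["color"],cv2.COLOR_RGB2HSV);k=.64
def m(name,u,v,lo,hi,z,wrap=False,r=26):
    h=hsv.copy()
    if wrap: h[...,0]=(h[...,0].astype(int)+90)%180
    M=cv2.inRange(h,np.array(lo),np.array(hi));W=np.zeros_like(M);cv2.circle(W,(int(u*k),int(v*k)),r,255,-1);M&=W
    c=max(cv2.findContours(M,0,2)[0],key=cv2.contourArea);(x,y),R=cv2.minEnclosingCircle(c)
    p=at(s,x,y,z);c0,_=ray(s,0,0);A=cv2.contourArea(c)
    print(name,p.round(4),"dia encl",round(2*R*(c0[2]-z)/s["fx"],4),"dia area",round(2*np.sqrt(A/np.pi)*(c0[2]-z)/s["fx"],4),np.hypot(*p[:2]).round(3))
for n,u,v in(("redL",259,335),("redM",325,307),("redS",201,363)): m(n,u,v,(80,120,40),(100,255,255),.066,True)
m("blue",380,329,(100,100,30),(125,255,255),.066)
m("black",257,264,(0,0,0),(180,255,60),.066)
m("knob",557,334,(3,150,80),(16,255,255),.0885)
m("spoolw",350,254,(0,0,90),(180,80,255),.03)
m("dish",449,379,(0,0,90),(180,100,255),.018,r=24)
# toolbox lid corners, z=.091
for u,v in((468,214),(600,196),(618,302),(486,321)): print("lid",at(s,u*k,v*k,.091).round(4))
for u,v in((290,345),(287,440),(279,125),(275,235),(285,180)): print(at(s,u*k,v*k,.015).round(3))
a=s["color"][140:260,100:280];cv2.imwrite("pics/crop.png",cv2.resize(a,(780,520),interpolation=2)[:,:,::-1])
print(get_obs()["tool_pos"], snapshot("wrist")["tool_from_camera"])
E
```

```text
redL [0.4698 0.2752 0.066 ] dia encl 0.0593 dia area 0.0566 0.545
redM [0.5181 0.1635 0.066 ] dia encl 0.0405 dia area 0.0377 0.543
redS [0.4225 0.3717 0.066 ] dia encl 0.0429 dia area 0.0391 0.563
blue [0.48  0.072 0.066] dia encl 0.06 dia area 0.057 0.485
black [0.5897 0.2803 0.066 ] dia encl 0.0583 dia area 0.0555 0.653
knob [ 0.4747 -0.2193  0.0885] dia encl 0.0246 dia area 0.0227 0.523
spoolw [0.611  0.1234 0.03  ] dia encl 0.0581 dia area 0.055 0.623
dish [ 0.3946 -0.0488  0.018 ] dia encl 0.1319 dia area 0.1123 0.398
lid [ 0.6701 -0.0764  0.091 ]
lid [ 0.7002 -0.2939  0.091 ]
lid [ 0.5252 -0.3206  0.091 ]
lid [ 0.4935 -0.1052  0.091 ]
[0.451 0.23  0.015]
[0.286 0.233 0.015]
[0.846 0.255 0.015]
[0.646 0.259 0.015]
[0.745 0.243 0.015]
[ 0.23633788 -0.63208277  0.40383018] [[ 1.35341559e-03 -9.64301972e-01 -2.64801576e-01  7.11676208e-02]
 [ 9.99998604e-01  1.04552419e-03  1.30366543e-03 -3.02921096e-04]
 [-9.80270692e-04 -2.64802971e-01  9.64302041e-01  2.01862112e-02]
 [ 0.00000000e+00  0.00000000e+00  0.00000000e+00  1.00000000e+00]]
```

View pics/crop.png

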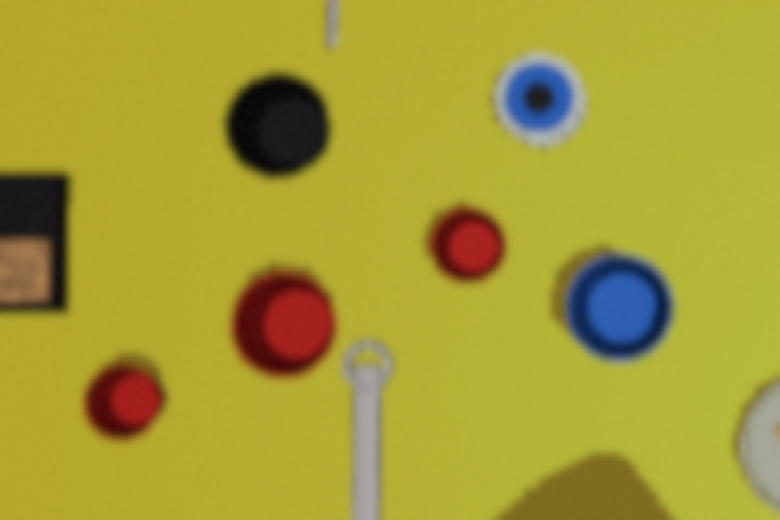

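The crop confirms the choice: the big red cup is at crop (284,322), and its rim matches the black and blue ones. The two other reds are clearly smaller. I'm moving now, squaring the tool to the world axes on the way.

```bash
python3 -m handwheel '[[1,-0.5,0.8,0,0,0,0.85],[1,-0.5,0.8,0,0,0,0.85],[1,-0.5,0.8,0,0,0,0.85],[1,-0.5,0.8,0,0,0,0.85],[1,-0.5,0.8,0,0,0,0]]'
python3 -m handwheel '[[1,-0.4,1,0,0,0,0],[1,-0.4,1,0,0,0,0],[1,-0.4,1,0,0,0,0],[1,-0.4,1,0,0,0,0],[1,-0.4,1,0,0,0,0]]'
python3 - <<'E'
from h import *
o=get_obs();print(o["joint_pos"].round(1));print(delta([.48,.072,.36]).round(2))
E
```

```text
clock: 0.78
tool_pos: [0.2798, -0.5227, 0.4044]
orientation: [180.0, -0.0, -180.0]
force: [-0.5, 0.6, 0.9]
opening: 0.0877
gripper_force: 0.0
clock: 1.4
tool_pos: [0.3296, -0.3976, 0.4045]
orientation: [180.0, -0.0, -179.9]
force: [-0.2, 0.3, 0.1]
opening: 0.0878
gripper_force: 0.0
[-28.5   5.5 -19.1  -0.  -65.4 -61.4]
[-6.05 18.77  1.78]
```

```bash
for i in 1 2 3; do :; done
python3 -m handwheel '[[1,-0.3,1,0,0,0,0],[1,-0.3,1,0,0,0,0],[1,-0.3,1,0,0,0,0],[1,-0.3,1,0,0,0,0],[1,-0.3,1,0,0,0,0]]' >/dev/null
python3 -m handwheel '[[1,-0.4,1,0,0,0,0],[1,-0.4,1,0,0,0,0],[1,-0.4,1,0,0,0,0],[1,-0.4,1,0,0,0,0],[1,-0.4,1,0,0,0,0]]' >/dev/null
python3 -m handwheel '[[1,-0.3,1,0.3,0,0,0],[1,-0.3,1,0.3,0,0,0],[1,-0.3,1,0.3,0,0,0],[1,-0.3,1,0.3,0,0,0],[1,-0.3,1,0.3,0,0,0]]' >/dev/null
python3 -m handwheel '[[1,-0.3,0.9,0.3,0,0,0],[1,-0.3,0.9,0,0,0,0],[1,-0.2,0.9,0,0,0,0],[1,-0.2,0.7,0,0,0,0],[1,0,0,0,0,0,0]]'
python3 - <<'E'
from h import *
o=get_obs();print(delta([.48,.072,.36]).round(2))
s=shot("wrist","w1");cv2.imwrite("pics/w1v.png",s["color"][:,:,::-1])
E
```

```text
clock: 3.9
tool_pos: [0.4789, 0.0627, 0.3595]
orientation: [-180.0, -0.0, -179.8]
force: [0.6, -0.4, 0.3]
opening: 0.0879
gripper_force: 0.0
[-0.05  0.37 -0.02]
```

View pics/w1v.png

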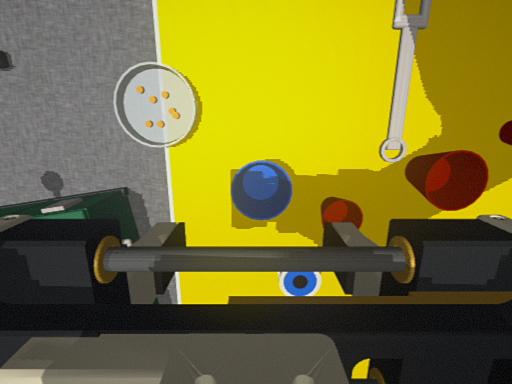

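The wrist view shows the blue cup's rim centred near (261,190), the big red rim near (457,180) and the spool near (299,282). I'm fitting the rims at z = 66 mm.

```bash
python3 - <<'E'
from h import *
s=load("w1")
hsv=cv2.cvtColor(s["color"],cv2.COLOR_RGB2HSV)
M=cv2.inRange(hsv,np.array((100,80,30)),np.array((125,255,255)));M[:,:215]=0;M[235:]=0;M[:,310:]=0
h=hsv.copy();h[...,0]=(h[...,0].astype(int)+90)%180
N=cv2.inRange(h,np.array((80,120,20)),np.array((97,255,255)));N[225:]=0;N[:,:400]=0;N[:,495:]=0
for n,m in(("blue",M),("red",N)):
    c=max(cv2.findContours(m,0,1)[0],key=cv2.contourArea)[:,0,:]
    P=np.array([at(s,u,v,.066)[:2] for u,v in c])*1e3
    (x,y),r=cv2.minEnclosingCircle(P.astype(np.float32));e=cv2.fitEllipse(P.astype(np.float32))
    print(n,x,y,r,e,P.min(0),P.max(0))
E
```

```text
blue 479.6265869140625 70.1698226928711 32.360755920410156 ((479.57025146484375, 70.23566436767578), (62.730682373046875, 63.62998580932617), 88.32185363769531) [448.13758125  38.53267818] [511.37442281 101.96144565]
red 468.3908996582031 273.224365234375 32.41329574584961 ((468.0397033691406, 273.5093994140625), (62.39126968383789, 63.320411682128906), 22.67156982421875) [437.09132185 241.60018486] [499.06000433 305.54645095]
```

Both fit: radius 32.4 mm against 33 given. Descending on blue, fingertips at z ≈ 45 mm.

```bash

python3 -m handwheel '[[1,-0.04,0.3,0.5,0,0,0],[1,0,0,1,0,0,0],[1,0,0,1,0,0,0],[1,0,0,1,0,0,0],[1,0,0,1,0,0,0]]'
python3 -m handwheel '[[1,0,0,0.96,0,0,0],[1,0,0,0,0,0,0],[-1,0,0,0,0,0,0],[-1,0,0,0,0,0,0],[-1,0,0,0,0,0,0]]'
python3 -m handwheel '[[-1,0,0,0,0,0,0],[-1,0,0,0,0,0,0],[-1,0,0,0,0,0,0],[-1,0,0,0,0,0,0],[-1,0,0,0,0,0,0]]'
```

```text
clock: 4.58
tool_pos: [0.4792, 0.0689, 0.2457]
orientation: [-180.0, -0.0, -179.9]
force: [0.2, 0.4, 0.3]
opening: 0.0873
gripper_force: 0.0
clock: 5.2
tool_pos: [0.4799, 0.0695, 0.224]
orientation: [179.9, 0.1, -179.9]
force: [0.3, 2.1, 2.5]
opening: 0.0638
gripper_force: 30.1
clock: 5.82
tool_pos: [0.4801, 0.0697, 0.2239]
orientation: [180.0, 0.1, -179.9]
force: [-0.5, 1.3, 6.3]
opening: 0.0642
gripper_force: 30.0
```

```bash

python3 -m handwheel '[[-1,0,0,-0.6,0,0,0],[-1,0,0,-1,0,0,0],[-1,0,0,-1,0,0,0],[-1,0,0,-1,0,0,0],[-1,0,0,-1,0,0,0]]'
python3 -m handwheel '[[-1,-0.8,0.8,-0.8,0,0,0],[-1,-0.8,0.9,0,0,0,0],[-1,-0.8,0.9,0,0,0,0],[-1,-0.8,0.9,0,0,0,0],[-1,-0.8,0.9,0,0,0,0]]'
python3 -m handwheel '[[-1,-0.8,0.9,0,0,0,0],[-1,-0.8,0.9,0,0,0,0],[-1,-0.8,0.9,0,0,0,0],[-1,-0.8,0.9,0,0,0,0],[-1,0,0,0,0,0,0]]'
python3 - <<'E'
from h import *
s=shot("wrist","w2")
E
```

```text
clock: 6.45
tool_pos: [0.4791, 0.0691, 0.3386]
orientation: [-180.0, -0.1, -179.9]
force: [0.1, 0.3, -1.3]
opening: 0.0639
gripper_force: 30.0
clock: 7.08
tool_pos: [0.5797, 0.18, 0.3575]
orientation: [-180.0, -0.1, -179.9]
force: [0.5, -1.1, -1.0]
opening: 0.0638
gripper_force: 30.0
clock: 7.7
tool_pos: [0.6599, 0.2708, 0.3563]
orientation: [-179.9, -0.1, -179.9]
force: [-1.5, -0.7, -1.2]
opening: 0.064
gripper_force: 30.0
```

View pics/w2.png

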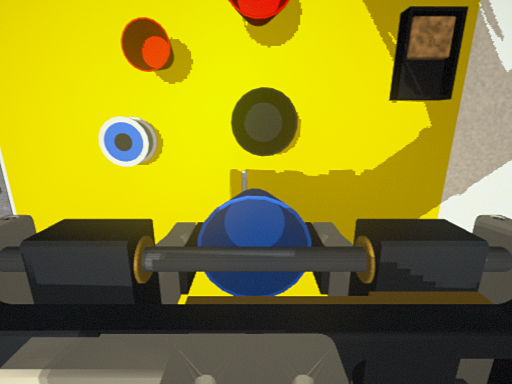

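The black cup's rim is near (265,121), and the blue cup hangs level between the fingers with its rim near (255,246). I'm fitting both.

```bash
python3 - <<'E'
from h import *
s=load("w2")
hsv=cv2.cvtColor(s["color"],cv2.COLOR_RGB2HSV)
M=cv2.inRange(hsv,np.array((0,0,0)),np.array((180,255,110)));M[:75]=0;M[165:]=0;M[:,:220]=0;M[:,310:]=0
c=max(cv2.findContours(M,0,1)[0],key=cv2.contourArea)[:,0,:]
P=np.array([at(s,u,v,.066)[:2] for u,v in c])*1e3
print("black",cv2.minEnclosingCircle(P.astype(np.float32)),cv2.fitEllipse(P.astype(np.float32)))
z=s["obs"]["tool_pos"][2]-.158
# held rim: left/right edge and bottom (near tcp) edge rows
for u,v in((198,246),(312,246),(255,298),(255,196)): print(((at(s,u,v,z)-s["obs"]["tool_pos"])*1e3).round(1))
print(delta([.5885,.279,.278]).round(2))
E
```

```text
black ((590.4865112304688, 280.34808349609375), 32.00117874145508) ((590.4608154296875, 280.2191162109375), (62.720916748046875, 63.19267654418945), 98.2499771118164)
[  -2.8  -31.7 -158. ]
[  -3.1   32.6 -158. ]
[  31.     0.6 -158. ]
[ -32.2    0.3 -158. ]
[2.82 0.37 3.15]
```

```bash

python3 -m handwheel '[[-1,0.7,0.1,0,0,0,0],[-1,0.7,0.1,0,0,0,0],[-1,0.7,0.1,0.5,0,0,0],[-1,0.7,0.1,0.8,0,0,0],[-1,0,0,0.5,0,0,0]]'
python3 -m handwheel '[[-1,0,0,0.3,0,0,0],[-1,0,0,0,0,0,0]]'
```

```text
clock: 8.38
tool_pos: [0.5875, 0.2792, 0.313]
orientation: [-180.0, -0.0, -179.8]
force: [0.3, 0.1, -1.4]
opening: 0.064
gripper_force: 30.0
clock: 8.62
tool_pos: [0.5896, 0.2793, 0.3053]
orientation: [-180.0, -0.0, -179.9]
force: [1.1, -1.1, -1.2]
opening: 0.064
gripper_force: 30.0
```

```bash

python3 -m handwheel '[[-1,-0.02,0.03,0.6,0,0,0],[-1,0,0,0.6,0,0,0],[-1,0,0,0.5,0,0,0],[-1,0,0,0.4,0,0,0],[-1,0,0,0.05,0,0,0]]'
python3 -m handwheel '[[-1,0,0,0.04,0,0,0],[-1,0,0,0,0,0,0]]'
```

```text
clock: 9.25
tool_pos: [0.5896, 0.2801, 0.2508]
orientation: [-179.9, -0.1, -179.9]
force: [0.1, 0.8, -1.0]
opening: 0.064
gripper_force: 30.0
clock: 9.5
tool_pos: [0.5899, 0.2804, 0.2514]
orientation: [180.0, 0.0, -179.9]
force: [-0.3, 0.3, -1.4]
opening: 0.064
gripper_force: 30.0
```

```bash

python3 -m handwheel '[[-1,0,0,0.06,0,0,0],[0.3,0,0,0,0,0,0],[1,0,0,0,0,0,0],[1,0,0,0,0,0,0],[1,0,0,0,0,0,0]]'
python3 -m handwheel '[[1,0,0,-0.3,0,0,0],[1,0,0,-0.8,0,0,0],[1,0,0,-1,0,0,0],[1,0.5,0,-1,0,0,0],[1,0.9,0,-0.9,0,0,0]]'
python3 -m handwheel '[[1,0.9,-0.05,0,0,0,0],[1,0.9,-0.05,0,0,0,0],[1,0.9,-0.1,0,0,0,0],[1,0.7,-0.08,0,0,0,0],[1,0,0,0,0,0,0]]'
python3 - <<'E'
from h import *
print(delta([.468,.2734,.223]).round(2))
s=shot("wrist","w3")
hsv=cv2.cvtColor(s["color"],cv2.COLOR_RGB2HSV);h=hsv.copy();h[...,0]=(h[...,0].astype(int)+90)%180
N=cv2.inRange(h,np.array((80,120,20)),np.array((97,255,255)))
for c in cv2.findContours(N,0,1)[0]:
    if cv2.contourArea(c)<500: continue
    P=np.array([at(s,u,v,.066)[:2] for u,v in c[:,0]])*1e3
    print(cv2.minEnclosingCircle(P.astype(np.float32)),cv2.fitEllipse(P.astype(np.float32)))
t=shot("top","t3");cv2.imwrite("pics/t3c.png",cv2.resize(np.hstack([t["color"][120:270,80:280],s["color"][100:250,120:400]]),None,fx=1.6,fy=1.6)[:,:,::-1])
E
```

```text
clock: 10.12
tool_pos: [0.5898, 0.2803, 0.2496]
orientation: [180.0, 0.0, -179.9]
force: [0.0, 0.9, 0.5]
opening: 0.0861
gripper_force: 0.0
clock: 10.75
tool_pos: [0.5548, 0.2801, 0.3508]
orientation: [180.0, 0.0, -179.9]
force: [-0.3, 0.4, -0.1]
opening: 0.0878
gripper_force: 0.0
clock: 11.38
tool_pos: [0.4689, 0.273, 0.3502]
orientation: [180.0, 0.0, -179.8]
force: [0.2, -0.5, 0.7]
opening: 0.0876
gripper_force: 0.0
[0.04 0.01 5.09]
```

View pics/t3c.png

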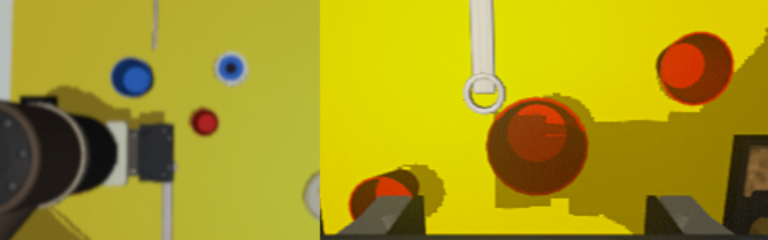

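The top view shows blue sitting inside black at crop (132,77). The wrist view shows the big red rim centred at about pixel (256,192), where it should be under the gripper. Descending on red.

```bash

python3 -m handwheel '[[1,0.04,0.01,0.6,0,0,0],[1,0,0,1,0,0,0],[1,0,0,1,0,0,0],[1,0,0,1,0,0,0],[1,0,0,1,0,0,0]]'
python3 -m handwheel '[[1,0,0,0.45,0,0,0],[1,0,0,0,0,0,0],[-1,0,0,0,0,0,0],[-1,0,0,0,0,0,0],[-1,0,0,0,0,0,0]]'
python3 -m handwheel '[[-1,0,0,0,0,0,0],[-1,0,0,0,0,0,0],[-1,0,0,0,0,0,0]]'
```

```text
clock: 12.1
tool_pos: [0.4689, 0.273, 0.2323]
orientation: [-179.9, -0.1, -179.9]
force: [-0.5, -0.1, -0.3]
opening: 0.0877
gripper_force: 0.0
clock: 12.72
tool_pos: [0.4689, 0.2735, 0.2239]
orientation: [179.9, 0.1, -179.9]
force: [0.6, 1.4, 1.5]
opening: 0.0642
gripper_force: 30.1
clock: 13.1
tool_pos: [0.4691, 0.2737, 0.2238]
orientation: [179.9, 0.1, -179.9]
force: [-0.0, 1.1, 5.6]
opening: 0.0639
gripper_force: 30.0
```

```bash

python3 -m handwheel '[[-1,0,0,-0.6,0,0,0],[-1,0,0,-1,0,0,0],[-1,0,0,-1,0,0,0],[-1,0,0,-1,0,0,0],[-1,0,0,-1,0,0,0]]'
python3 -m handwheel '[[-1,-0.6,0,-1,0,0,0],[-1,-0.9,0,0,0,0,0],[-1,-0.9,0,0,0,0,0],[-1,-0.9,0,0,0,0,0],[-1,-0.9,0,0,0,0,0]]'
python3 -m handwheel '[[-1,-0.9,0,0,0,0,0],[-1,-0.9,0,0,0,0,0],[-1,-0.9,0,0,0,0,0],[-1,-0.7,0,0,0,0,0],[-1,0,0,0,0,0,0]]'
python3 - <<'E'
from h import *
s=shot("wrist","w4")
E
```

```text
clock: 13.72
tool_pos: [0.4684, 0.2728, 0.3395]
orientation: [-180.0, -0.0, -179.9]
force: [-0.0, 0.5, -1.7]
opening: 0.0638
gripper_force: 30.0
clock: 14.35
tool_pos: [0.5741, 0.2731, 0.3636]
orientation: [-180.0, -0.0, -179.9]
force: [-0.5, 1.2, -1.3]
opening: 0.0637
gripper_force: 30.0
clock: 14.98
tool_pos: [0.6592, 0.2732, 0.3627]
orientation: [-180.0, -0.1, -180.0]
force: [-0.4, 0.0, -0.8]
opening: 0.0637
gripper_force: 30.0
```

View pics/w4.png

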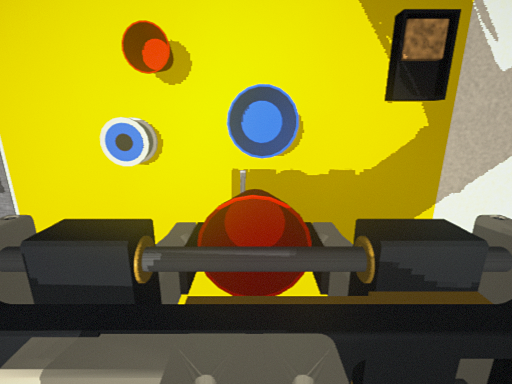

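Blue sits level in black, with its rim near (263,121), and red is held level. Fitting at z = 91 mm.

```bash
python3 - <<'E'
from h import *
s=load("w4")
hsv=cv2.cvtColor(s["color"],cv2.COLOR_RGB2HSV)
M=cv2.inRange(hsv,np.array((95,60,30)),np.array((128,255,255)));M[:75]=0;M[165:]=0;M[:,:215]=0;M[:,310:]=0
c=max(cv2.findContours(M,0,1)[0],key=cv2.contourArea)[:,0,:]
P=np.array([at(s,u,v,.091)[:2] for u,v in c])*1e3
print(cv2.minEnclosingCircle(P.astype(np.float32)),cv2.fitEllipse(P.astype(np.float32)))
print(delta([.59,.28,.275]).round(2))
E
```

```text
((589.5392456054688, 280.72381591796875), 32.47414779663086) ((589.4362182617188, 280.6247253417969), (63.713966369628906, 63.98594284057617), 125.83358001708984)
[2.74 0.27 3.52]
```

```bash

python3 -m handwheel '[[-1,0.7,0.07,0,0,0,0],[-1,0.7,0.07,0,0,0,0],[-1,0.7,0.07,0,0,0,0],[-1,0.66,0.07,0.4,0,0,0],[-1,0,0,0.4,0,0,0]]'
python3 -m handwheel '[[-1,0,0,0.4,0,0,0],[-1,0,0,0,0,0,0]]'
python3 -m handwheel '[[-1,0,0,0.6,0,0,0],[-1,0,0,0.6,0,0,0],[-1,0,0,0.6,0,0,0],[-1,0,0,0.4,0,0,0],[-1,0,0,0.05,0,0,0]]'
python3 -m handwheel '[[-1,0,0,0.04,0,0,0],[-1,0,0,0,0,0,0]]'
```

```text
clock: 15.65
tool_pos: [0.5882, 0.2807, 0.3438]
orientation: [180.0, 0.0, -179.8]
force: [0.1, 0.2, -0.9]
opening: 0.0637
gripper_force: 30.0
clock: 15.9
tool_pos: [0.5898, 0.2803, 0.3319]
orientation: [-179.9, -0.1, -179.9]
force: [-0.9, -0.4, -1.4]
opening: 0.064
gripper_force: 30.0
clock: 16.52
tool_pos: [0.5896, 0.2804, 0.2757]
orientation: [-179.9, -0.1, -179.9]
force: [-0.1, 1.2, -1.6]
opening: 0.064
gripper_force: 30.0
clock: 16.77
tool_pos: [0.5899, 0.2806, 0.2764]
orientation: [180.0, 0.0, -179.9]
force: [-0.0, 0.3, -1.6]
opening: 0.0638
gripper_force: 30.0
```

```bash

python3 -m handwheel '[[-1,0,0,0.07,0,0,0],[0.3,0,0,0,0,0,0],[1,0,0,0,0,0,0],[1,0,0,0,0,0,0],[1,0,0,0,0,0,0]]'
python3 -m handwheel '[[1,0,0,-0.3,0,0,0],[1,0,0,-0.8,0,0,0],[1,0,0,-1,0,0,0],[1,0,0,-1,0,0,0],[1,0.2,-0.5,-0.7,0,0,0]]'
python3 -m handwheel '[[1,0.2,-1,0,0,0,0],[1,0.2,-1,0,0,0,0],[1,0.2,-1,0,0,0,0],[1,0.2,-1,0,0,0,0],[1,0.2,-1,0,0,0,0]]'
python3 -m handwheel '[[1,0.25,-1,0,0,0,0],[1,0.25,-1,0,0,0,0],[1,0.25,-1,0,0,0,0],[1,0.25,-1,0,0,0,0],[1,0.25,-1,0,0,0,0]]'
python3 -m handwheel '[[1,0.25,-1,0,0,0,0],[1,0.25,-1,0,0,0,0],[1,0.25,-1,0,0,0,0],[1,0.25,-1,0,0,0,0],[1,0.25,-1,0,0,0,0]]'
python3 - <<'E'
from h import *
print(delta([.4735,-.2193,.36]).round(2),get_obs()["joint_pos"].round())
s=shot("scene","s5");t=shot("top","t5")
k=.64;cv2.imwrite("pics/s5c.png",cv2.resize(np.hstack([s["color"][200:320,260:420],t["color"][120:240,100:260]]),None,fx=2.4,fy=2.4)[:,:,::-1])
E
```

```text
clock: 17.4
tool_pos: [0.5898, 0.2806, 0.2743]
orientation: [180.0, 0.0, -179.9]
force: [0.0, 0.6, -0.4]
opening: 0.0859
gripper_force: 0.0
clock: 18.02
tool_pos: [0.5848, 0.2681, 0.3707]
orientation: [180.0, 0.1, -179.9]
force: [-0.3, 0.6, -0.2]
opening: 0.0874
gripper_force: 0.0
clock: 18.65
tool_pos: [0.5596, 0.141, 0.3689]
orientation: [-180.0, -0.0, -179.9]
force: [0.2, -0.3, 0.5]
opening: 0.0872
gripper_force: 0.0
clock: 19.27
tool_pos: [0.5284, 0.0163, 0.3692]
orientation: [180.0, 0.0, -179.9]
force: [0.6, 0.0, -0.2]
opening: 0.0875
gripper_force: 0.0
clock: 19.9
tool_pos: [0.4972, -0.1086, 0.3692]
orientation: [180.0, 0.0, -179.9]
force: [-0.5, 0.6, -0.3]
opening: 0.0877
gripper_force: 0.0
[ 0.96 -4.42  0.37] [  10.    6.  -23.    0.  -61. -100.]
```

View pics/s5c.png

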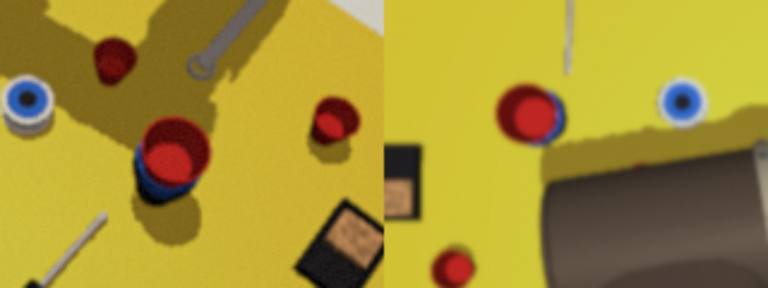

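Both views show the stack standing, with red on top in blue and black (scene crop (175,155), top crop (527,113)). I'll check the rim height numerically while moving over the knob.

```bash

python3 -m handwheel '[[1,0.2,-0.9,0,0,0,-0.7],[1,0.2,-0.9,0,0,0,-0.68],[1,0.1,-0.9,0.2,0,0,0],[1,0,-0.9,0.2,0,0,0],[1,0,-0.6,0,0,0,0]]' >/dev/null
python3 -m handwheel '[[1,0,0,0,0,0,0]]'
python3 - <<'E'
from h import *
print(delta([.4735,-.2193,.36]).round(2))
for f in("s5","t5"):
    s=load(f);ps=[]
    for zc in(.111,.116,.121,.126):
        pts=np.array([proj(s,np.array([.5895+.033*np.cos(a),.2805+.033*np.sin(a),zc])) for a in np.linspace(0,6.28,60)])
        print(f,zc,pts.min(0).round(1),pts.max(0).round(1))
    h=cv2.cvtColor(s["color"],cv2.COLOR_RGB2HSV);h[...,0]=(h[...,0].astype(int)+90)%180
    M=cv2.inRange(h,np.array((78,110,25)),np.array((100,255,255)));c0=pts.mean(0);W=np.zeros_like(M);cv2.circle(W,(int(c0[0]),int(c0[1])),22,255,-1)
    c=max(cv2.findContours(M&W,0,2)[0],key=cv2.contourArea)[:,0];print(" red",c.min(0),c.max(0))
s=shot("wrist","w5")
hsv=cv2.cvtColor(s["color"],cv2.COLOR_RGB2HSV)
M=cv2.inRange(hsv,np.array((3,150,70)),np.array((18,255,255)))
for c in cv2.findContours(M,0,2)[0]:
    if cv2.contourArea(c)>150:
        (x,y),r=cv2.minEnclosingCircle(c);p=at(s,x,y,.0885);print("knob",x,y,r,p.round(4),delta([p[0],p[1],.2475]).round(2))
E
```

```text
clock: 20.75
tool_pos: [0.496, -0.2129, 0.3591]
orientation: [-180.0, -0.0, -171.7]
force: [0.9, -0.3, 0.7]
opening: 0.0877
gripper_force: 0.0
[ 0.93 -0.12 -0.04]
s5 0.111 [317.7 248.6] [347.2 276.4]
s5 0.116 [318.  247.7] [347.7 275.7]
s5 0.121 [318.3 246.8] [348.2 274.9]
s5 0.126 [318.7 245.9] [348.7 274.1]
 red [319 248] [347 277]
t5 0.111 [146.5 154. ] [172.4 179.9]
t5 0.116 [145.9 153.8] [172.  179.8]
t5 0.121 [145.4 153.5] [171.6 179.6]
t5 0.126 [144.8 153.2] [171.1 179.5]
 red [147 156] [171 179]
knob 250.4242401123047 174.72727966308594 14.422714233398438 [ 0.4757 -0.2192  0.0885] [ 0.84 -0.15  4.47]
```

View pics/w5.png

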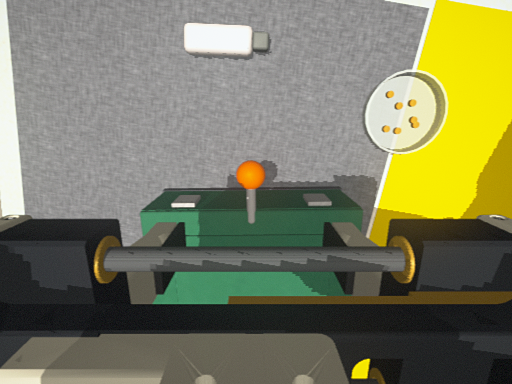

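The stack's height agrees with 116 mm, so it is fully nested. The knob is at (250,175) and the tool is square with the lid. Descending on the knob.

```bash

python3 -m handwheel '[[1,0.84,-0.15,0.4,0,0,0],[1,0,0,1,0,0,0],[1,0,0,1,0,0,0],[1,0,0,1,0,0,0],[1,0,0,0.7,0,0,0]]'
python3 -m handwheel '[[1,0,0,0.37,0,0,0],[1,0,0,0,0,0,0],[-1,0,0,0,0,0,0],[-1,0,0,0,0,0,0],[-1,0,0,0,0,0,0]]'
python3 -m handwheel '[[-1,0,0,0,0,0,0],[-1,0,0,0,0,0,0],[-1,0,0,0,0,0,0],[-1,0,0,0,0,0,0],[-1,0,0,0,0,0,0]]'
```

```text
clock: 21.42
tool_pos: [0.4755, -0.2183, 0.256]
orientation: [180.0, -0.0, -171.6]
force: [1.0, 0.3, -0.5]
opening: 0.0876
gripper_force: 0.0
clock: 22.05
tool_pos: [0.4758, -0.219, 0.2479]
orientation: [-180.0, 0.1, -171.6]
force: [0.4, 0.2, -0.2]
opening: 0.0634
gripper_force: 0.0
clock: 22.68
tool_pos: [0.4757, -0.2193, 0.2474]
orientation: [-180.0, -0.0, -171.6]
force: [0.9, -4.3, -1.0]
opening: 0.0268
gripper_force: 30.0
```

Gripped at 26.8 mm. Working out the lid arc in tool units.

```bash
python3 - <<'E'
import numpy as np
t=np.radians(np.arange(0,61,3));x=-.215*np.cos(t)+.003*np.sin(t);z=.215*np.sin(t)+.003*np.cos(t)
print(np.c_[-np.diff(x),-np.diff(z)].round(4)/.025, x[-1]-x[0],z[-1]-z[0])
E
```

```text
[[-0.02  -0.448]
 [-0.04  -0.448]
 [-0.064 -0.444]
 [-0.088 -0.44 ]
 [-0.112 -0.436]
 [-0.132 -0.428]
 [-0.156 -0.424]
 [-0.18  -0.412]
 [-0.2   -0.404]
 [-0.22  -0.392]
 [-0.24  -0.38 ]
 [-0.26  -0.368]
 [-0.28  -0.352]
 [-0.296 -0.34 ]
 [-0.316 -0.324]
 [-0.332 -0.304]
 [-0.348 -0.288]
 [-0.36  -0.268]
 [-0.376 -0.248]
 [-0.388 -0.228]] 0.11009807621135329 0.1846954618136543
```

```bash

python3 -m handwheel '[[-1,-0.02,0,-0.45,0,0,0],[-1,-0.04,0,-0.45,0,0,0],[-1,-0.065,0,-0.445,0,0,0],[-1,-0.09,0,-0.44,0,0,0],[-1,-0.11,0,-0.435,0,0,0]]'
python3 -m handwheel '[[-1,-0.13,0,-0.43,0,0,0],[-1,-0.155,0,-0.425,0,0,0],[-1,-0.18,0,-0.41,0,0,0],[-1,-0.2,0,-0.405,0,0,0],[-1,-0.22,0,-0.39,0,0,0]]'
```

```text
clock: 23.3
tool_pos: [0.4839, -0.218, 0.3036]
orientation: [-180.0, 0.0, -171.6]
force: [2.2, -4.6, -2.6]
opening: 0.0263
gripper_force: 30.0
clock: 23.92
tool_pos: [0.5059, -0.2146, 0.355]
orientation: [-180.0, -0.0, -171.6]
force: [2.1, -4.8, -3.1]
opening: 0.0262
gripper_force: 30.0
```

```bash

python3 -m handwheel '[[-1,-0.24,0,-0.38,0,0,0],[-1,-0.26,0,-0.37,0,0,0],[-1,-0.28,0,-0.35,0,0,0],[-1,-0.295,0,-0.34,0,0,0],[-1,-0.315,0,-0.325,0,0,0]]'
python3 -m handwheel '[[-1,-0.33,0,-0.305,0,0,0],[-1,-0.35,0,-0.29,0,0,0],[-1,-0.36,0,-0.27,0,0,0],[-1,-0.375,0,-0.25,0,0,0],[-1,-0.39,0,-0.23,0,0,0]]'
python3 -m handwheel '[[-1,0,0,0,0,0,0],[-1,0,0,0,0,0,0],[-1,0,0,0,0,0,0],[-1,0,0,0,0,0,0]]'
python3 - <<'E'
from h import *
print(delta(np.array([.4757,-.2192,.2475])+[.1101*np.cos(np.radians(8.3)),.1101*np.sin(np.radians(8.3)),.1847]).round(2))
s=shot("scene","s6");t=shot("top","t6");w=shot("wrist","w6")
cv2.imwrite("pics/s6c.png",cv2.resize(np.hstack([s["color"][60:340,100:420],w["color"][100:380,100:400]]),None,fx=1.25,fy=1.25)[:,:,::-1])
E
```

```text
clock: 24.55
tool_pos: [0.5404, -0.2092, 0.3989]
orientation: [180.0, -0.0, -171.6]
force: [0.8, -1.6, -2.7]
opening: 0.0265
gripper_force: 30.0
clock: 25.18
tool_pos: [0.5852, -0.2024, 0.4325]
orientation: [179.9, -0.0, -171.6]
force: [-2.6, 4.7, 0.1]
opening: 0.0269
gripper_force: 30.0
clock: 25.68
tool_pos: [0.585, -0.2024, 0.4324]
orientation: [180.0, 0.0, -171.6]
force: [-2.3, 5.2, 1.0]
opening: 0.0264
gripper_force: 30.0
[ 0.02 -0.04  0.01]
```

View pics/s6c.png

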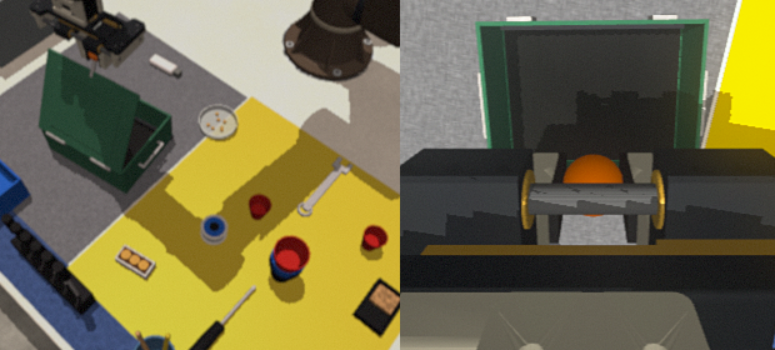

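The lid is up, the knob is between the pads and the stack is standing. One numeric check for slip and the lid angle before handing in.

```bash
python3 - <<'E'
from h import *
s=load("w6");T=np.linalg.inv(np.array(s["tool_from_camera"]))
def pr(p):
    q=T[:3,:3]@p+T[:3,3];return s["fx"]*q[0]/q[2]+s["cx"],s["fy"]*q[1]/q[2]+s["cy"],14e-3*s["fx"]/q[2]
for dz in(-.006,0,.006):print(dz,np.round(pr(np.array([0,0,.159+dz])),1))
hsv=cv2.cvtColor(s["color"],cv2.COLOR_RGB2HSV);M=cv2.inRange(hsv,np.array((3,150,70)),np.array((18,255,255)));M[:,:210]=0;M[:,300:]=0;M[300:]=0
ys,xs=np.nonzero(M);print(xs.min(),xs.max(),ys.min(),ys.max())
# lid front corners at 60 deg in scene: predicted pixels
sc=load("s6");c,si=np.cos(np.radians(8.3)),np.sin(np.radians(8.3));kn=np.array([.4757,-.2192]);hg=kn+.215*np.array([c,si])
im=sc["color"].copy()
for th,col in((55,(255,0,0)),(60,(255,255,255)),(65,(255,255,0))):
    t=np.radians(th);P=[]
    for y in(-.11,.11):
        lx,lz=-.18,.0055;x=lx*np.cos(t)+lz*np.sin(t);z=-lx*np.sin(t)+lz*np.cos(t)+.0855
        P.append(proj(sc,np.array([hg[0]+x*c-y*si,hg[1]+x*si+y*c,z])))
    print(th,np.round(P,1).tolist());cv2.line(im,*[tuple(int(round(a)) for a in p) for p in P],col,1)
cv2.imwrite("pics/s6l.png",cv2.resize(im[80:220,110:270],None,fx=4,fy=4,interpolation=0)[:,:,::-1])
E
```

```text
-0.006 [253.9 254.5  25.5]
0 [253.9 249.4  24.6]
0.006 [253.9 244.7  23.7]
230 290 223 298
55 [[141.9, 96.6], [213.7, 135.1]]
60 [[137.3, 97.5], [209.9, 136.7]]
65 [[132.5, 99.0], [205.8, 138.7]]
```

View pics/s6l.png

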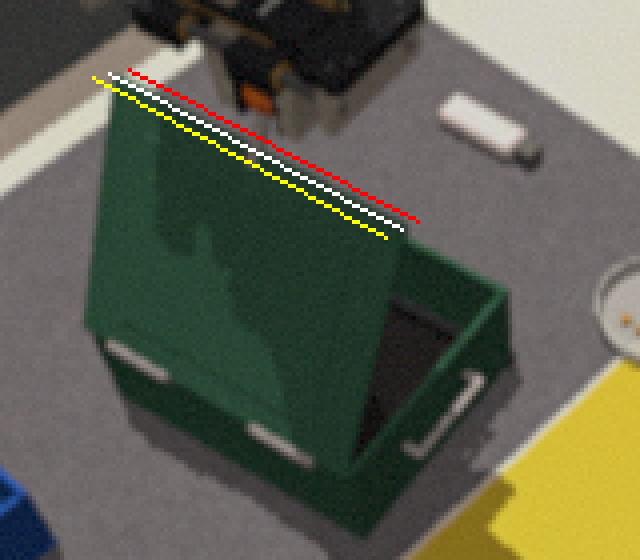

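The lid's front edge lies on the white 60-degree line, and the knob is centred in the grip with no slip. Handing in.

```bash
python3 -c "
from plant import *
o=get_obs();print(o['clock'],o['opening'],o['gripper_force'],abs(o['qvel']).max());print(close_job())"
```

```text
25.825 0.026254808736133166 30.000150203704834 0.144304985044054
the job is handed in; nothing more can be done
None
```

The job is handed in at 25.8 s: the blue then red cups are fully nested in the black cup where it stood and released, and the gripper is holding the toolbox lid still by its knob at about 60 degrees.

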